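# Hand brake check on a rolling book clamp

## Robot

A 6-joint arm with a two-finger parallel gripper is mounted at the origin on the work surface. World frame = base frame: x ahead of the robot, y to its left, z up, the work surface at z = 0. Lengths are in m, angles in rad, forces in N, time in s.
With the tool pointing down it reaches from about 0.425 to 0.925 m from the base axis. Payload 12.5 kg.
Tool frame: the origin (TCP) lies at the very end of the fingers, on their centre line; the grasp point (between the pads) lies 19 mm behind it (ctrl.grasp_offset is the distance from the TCP to the grasp point, in m); y points along the fingers, x is the direction in which the jaws open and shut, and the axes are right-handed (so a half turn about y gives the same grasp; the last joint's range is limited). The gripper opens to 85 mm and grips with 20 to 120 N. Pads are 22 mm wide; open, the fingers measure 114 mm over their backs; the gripper's body (76 mm by 85 mm) begins 54 mm behind the grasp point. The pads swing forward as they close: fully open they stand 13 mm farther back than shut.
Start: joints at [-1.235, 0.491, 1.559, -0, 1.092, -0.106], TCP at [0.267, -0.565, 0.191] pointing down, gripper open.
Joint ranges: [-3.1, 3.1], [-0.84, 2.19], [0.05, 2.79], [-1.13, 4.28], [0.06, 2.93], [-2.69, 2.69]. Speed limits (rad/s): [2.22, 2.22, 2.79, 3.14, 3.14, 3.14].

## Interface

Orientations are given as [roll, pitch, yaw] about the fixed x, y, z axes, in that order (R = Rz(yaw) Ry(pitch) Rx(roll)).
In Python, from station import ctrl gives the robot as it stands. The module is installed in compiled form; this text tells all that it offers. Calls block until the motion is done:
- ctrl.goto(position, orientation): joint-space move of the TCP to a pose.
- ctrl.move_l(position, ori=None, vel=0.15, max_force=None): straight line of the TCP; ori=None keeps the orientation; vel is the mean speed in m/s. With max_force (N) it stops when the force on the tool has changed by that much, and returns True; else False.
- ctrl.set_joints(angles): joint-space move.
- ctrl.open_gripper() and ctrl.gripper_close(effort=None): open the fingers fully, or close them until they stop; effort is the grip in N (None keeps the last).
- ctrl.wait(seconds).
- ctrl.inverse_kinematics(position, orientation): joint angles nearest the present ones, or None.
- ctrl.snapshot(name): name is "scene" or "side" or "wrist"; returns the picture (480x640x3 uint8, red, green, blue); there is no depth.
- ctrl.camera_info(name): a dict with "K" (3x3 intrinsics, pixels), "k1" (the pictures are not rectified: a ray, as slopes to the right and down, at radius r is drawn at 1 + k1 r^2 times it, then the intrinsics apply), "camera_from_world" (4x4, takes a point from world to camera coordinates). Camera axes: x right, y down, z forward; pixel columns grow to the right and rows downward; lengths in m; the calibration is good to about 2 mm. A picture is of the moment at which its call begins: read the wrist's pose just before it. camera_info takes no time and is no camera call; for the wrist camera it gives the pose at the moment of the call.
A pose or a line that the arm cannot do raises ctrl.PlanningError and nothing moves.
- ctrl.hand_in(): hands the job in, once; it reports no verdict.
Readings, each from a call of its own:
- ctrl.read_clock(): time.
- ctrl.read_joint_positions(): joint angles.
- ctrl.read_qd(): joint speeds.
- ctrl.read_joint_torque(): joint torques, N m.
- ctrl.read_tcp_pos(): TCP position.
- ctrl.read_eef_rot(): TCP orientation.
- ctrl.read_wrist_force(): force on the tool from outside, world axes, zero at the start.
- ctrl.read_torque(): the same for the moment, N m.
- ctrl.read_width(): opening from 0.0 (shut) to 1.0 (fully open).
Only numpy, scipy, OpenCV 4.12 (cv2) and the standard library are available. Lean on these libraries where they do the work, as an engineer would, in place of code of your own. Each camera call takes 0.05 s, during which the arm holds its last target.

## Task

Check the hand brake of the rolling book clamp: with closed fingers, press the red lever gently in towards the bar with the backs or tips of the fingers until it stops short of the bar, let it spring all the way out again, then press it in to its stop a second time and finish while still holding it there. Only push it from its front, without pinching it or reaching behind it, and do not touch the bar or the rest of the clamp. Leave the blue lever and everything else on the bench where it is.

Things in the scene. Friction and masses are not known exactly. Their poses are not given: they have to be found in the camera images.
- carriage: Fixed book clamp: green deck (x -100 to 200 mm, 470 mm wide, top 26 mm up), wooden jaws with a book behind (from x 105 mm, 141 mm high), and at the robot's side a level steel push bar, 22 mm thick, 450 mm long, axis 115 mm above the table, on two posts. Origin on the table below the bar's middle; x level from bar to jaws, y along the bar, z up.
- brake (a joint): Angle of the red brake lever about its upright pivot, rad: 0 = sprung fully out, grows as it is pressed towards the bar, 0.40 = at its hard stop, parallel to the bar with a clear gap of 25 mm. A spring returns it; pressing at the pad takes about 2 N at the start and 6 N at the stop.
- brake_pivot (a point): Red brake lever, swings level in front of the bar: blade 10 mm thick, 24 mm high, round free end 165 mm from the pivot. Origin on the pivot axis at the lever's mid-height, 115 mm above the table. Frame turns with the lever: -y from pivot to free end, +x level, the way it is pressed (towards the bar), z up. A black rubber strip lines its rear face. It may be on the left or right half of the bar.
- brake_pad (a point): Centre of the front face of the red lever's finger pad, where to press: in the lever's frame 120 mm along -y from the pivot and 7 mm in front (-x); same axes. The pad is 50 mm long, 30 mm high (100 to 130 mm above the table). Below it all is free down to 60 mm above the table, and nothing is above it.
- clutch_pivot (a point): The blue lever, same shape and frame as the red one but on the other half of the bar; to be left alone. Origin on its own pivot axis, 115 mm above the table.
- clutch (a joint): Angle of the blue lever, rad, 0 = sprung fully out (leave it so), 0.40 = at its stop.
- bobbin: Loose wooden bobbin, 36 mm diameter, 46 mm high, standing on the deck behind the bar. Origin at the centre of its underside.
- glue_jar: Loose yellow glue jar, 44 mm diameter, 55 mm high, standing on the deck behind the bar. Origin at the centre of its underside.
- weight: Loose brass weight, 38 mm diameter, 26 mm high, standing on the deck in front of the bar, below the levers' level (its top 52 mm above the table). Origin at the centre of its underside.
- folder: Loose white folding tool, flat, 22 x 161 x 6 mm, lying on the table in front of the deck. Origin at the underside, 5 mm from its middle.
- book: Loose closed red book, 140 x 200 x 32 mm, lying on the table to the right. Origin at the centre of its underside.
- brush: Loose glue brush lying on the table to the left. Origin at the underside near its middle.
- mug: Loose blue mug, 80 mm diameter, 90 mm high, on the table at the right. Origin at the centre of its underside.
- tape: Loose cardboard ring, 90 mm diameter, 24 mm high, on the table at the left. Origin at the centre of its underside.

How it is judged:
On the way, in this order (a step that is already met when the one before it is completed fails the run):
1. the red lever is pressed in to its stop by the fingers (value of joint brake above 0.365 rad and contact force between the fingers and brake above 2 N), for 0.3 s.
2. the red lever has sprung all the way out (value of joint brake below 0.03 rad), for 0.2 s.
3. the red lever is pressed in to its stop a second time (all of step 1), for 0.3 s.
At the end, for the whole second after the job is handed in: The red lever is at rest at its stop (joint above 0.365 of 0.40 rad), held there by the fingers with more than 2 N; the blue lever is out (below 0.06 rad); every loose thing is within 25 mm of where it began (all of step 3 and velocity of joint brake between -0.05 and 0.05 rad/s and value of joint clutch below 0.06 rad and distance of each of bobbin, glue_jar, weight, folder, book, brush, mug, tape from where it was at the start of the episode below 0.025 m); the arm keeps its last pose, push and grip.
It fails at once if the red lever is forced (more than 40 N) (contact force between any of the fingers, the arm and brake above 40 N).
It fails at once if the fingers reach behind the red lever or pinch it (the lining on its rear face is touched with more than 1 N) (contact force between the fingers and brake_c0 above 1 N).
It fails at once if the robot touches the bar or another part of the clamp (deck, jaws, posts, lever mounts, blue lever; more than 2 N) (contact force between any of the fingers, the arm and carriage above 2 N or contact force between any of the fingers, the arm and clutch_mount above 2 N or contact force between any of the fingers, the arm and brake_mount_c0 above 2 N or contact force between any of the fingers, the arm and brake_mount_c1 above 2 N or contact force between any of the fingers, the arm and brake_mount_c2 above 2 N).
It fails at once if the blue lever is moved (more than 0.06 rad) (value of joint clutch above 0.06 rad).
It fails at once if a loose thing is shifted or lifted (more than 25 mm) (distance of any of bobbin, glue_jar, weight, folder, book, brush, mug, tape from where it was at the start of the episode above 0.025 m).
It also fails if it takes over 42 s, if anything falls off the work surface, if the arm or the gripper's body presses on something with over 40 N, if the wrist force passes 120 N, or if a joint passes its speed limit or range.

## Working session

There is one attempt and no reset: what is moved stays moved. The work goes in short steps, each a Python script; the robot and the scene stay as the last script left them, time stands still between calls to the robot, and variables do not carry over. Pictures are saved under pics/ and viewed, and the job is handed in when it is done.

```bash
mkdir -p pics
python3 - <<'E'
from station import ctrl
import cv2
for n in ("scene","side","wrist"):
    im=ctrl.snapshot(n); cv2.imwrite(f"pics/{n}0.png",im[:,:,::-1])
    c=ctrl.camera_info(n); print(n,c)
print(ctrl.read_clock(),ctrl.read_tcp_pos(),ctrl.read_eef_rot(),ctrl.read_wrist_force())
E
```

```text
scene {'K': array([[498.56357305,   0.        , 311.96534397],
       [  0.        , 498.56357305, 234.99663305],
       [  0.        ,   0.        ,   1.        ]]), 'k1': 0.020237588740184897, 'camera_from_world': array([[-0.81491102,  0.57925168,  0.0196856 ,  0.4383676 ],
       [ 0.30461751,  0.45694744, -0.83570761, -0.10807756],
       [-0.49308032, -0.67503076, -0.54882171,  1.86317501],
       [ 0.        ,  0.        ,  0.        ,  1.        ]])}
side {'K': array([[609.20339639,   0.        , 322.05705454],
       [  0.        , 609.20339639, 232.09361138],
       [  0.        ,   0.        ,   1.        ]]), 'k1': -0.08437738456053966, 'camera_from_world': array([[ 0.29154975, -0.95652568,  0.00757329, -0.17809225],
       [-0.6169821 , -0.19409502, -0.76266651,  0.40630373],
       [ 0.73098005,  0.21768265, -0.64674758,  1.2453952 ],
       [ 0.        ,  0.        ,  0.        ,  1.        ]])}
wrist {'K': array([[406.83330896,   0.        , 321.55649706],
       [  0.        , 406.83330896, 236.75244995],
       [  0.        ,   0.        ,   1.        ]]), 'k1': -0.027892850354729156, 'camera_from_world': array([[ 0.42740804, -0.90405778, -0.00138087, -0.62508313],
       [-0.86187559, -0.40792589,  0.30127553, -0.03862862],
       [-0.27293377, -0.12757745, -0.95353613,  0.38000607],
       [ 0.        ,  0.        ,  0.        ,  1.        ]])}
0.15 [ 0.26717242 -0.56480963  0.1909785 ] [-1.57069439e+00  7.88373572e-04 -1.12900032e+00] [-0.51627356  0.53957261 -0.54294317]
```

View pics/scene0.png

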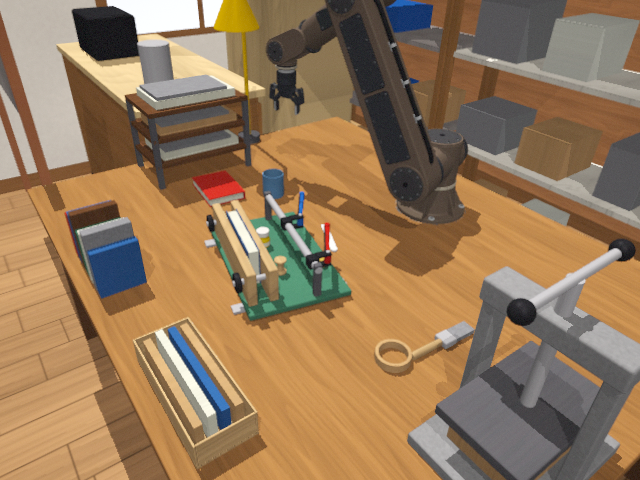

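View pics/side0.png

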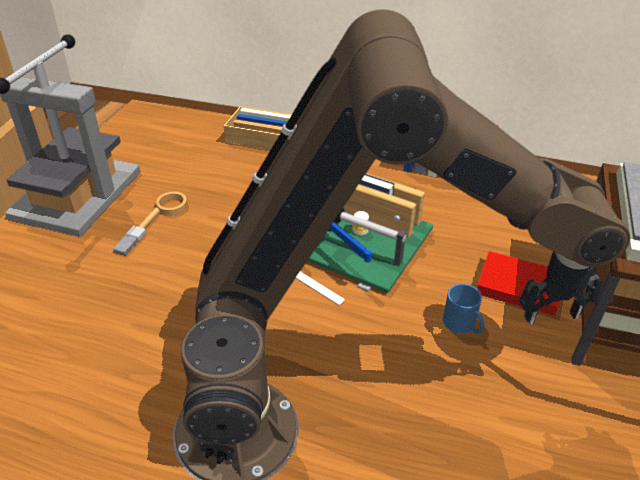

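View pics/wrist0.png

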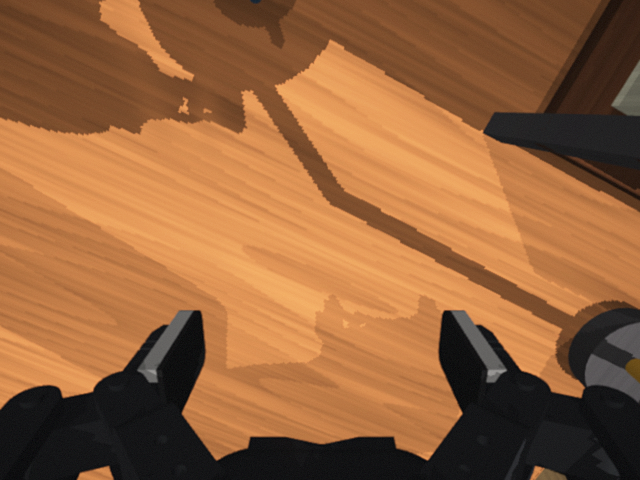

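Run:
```python
import cv2
im=cv2.imread("pics/scene0.png")[170:320,200:360]
cv2.imwrite("pics/crop0.png",cv2.resize(im,None,fx=5,fy=4*1,interpolation=cv2.INTER_CUBIC)[:600])
```

```text
(no output)
```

View pics/crop0.png

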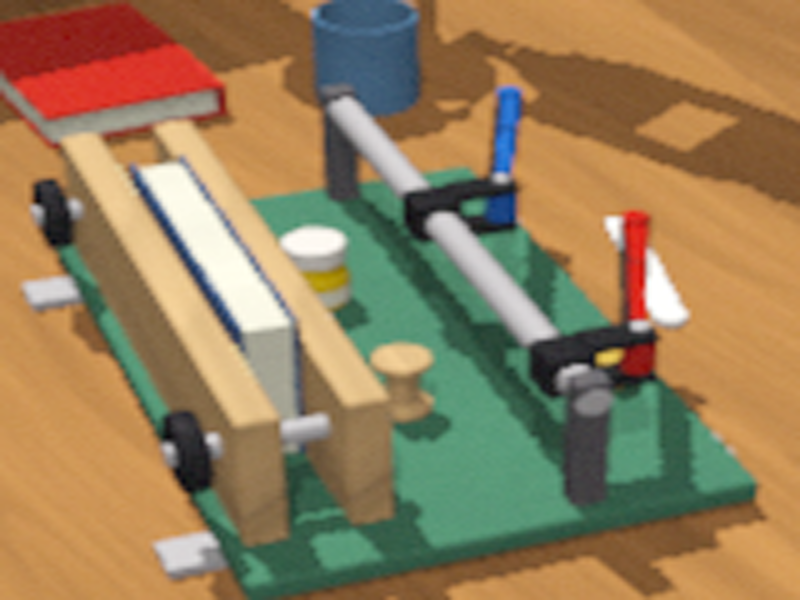

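```bash
cat > h.py <<'E'
import numpy as np, cv2
def ray(c,u,v):
    K=c["K"];k=c["k1"]
    d=cv2.undistortPoints(np.array([[[u,v]]],float),K,np.array([k,0,0,0.]))[0,0]
    T=c["camera_from_world"];R=T[:3,:3]
    return -R.T@T[:3,3], R.T@np.array([d[0],d[1],1.])
def atz(c,u,v,z):
    o,d=ray(c,u,v); return o+d*(z-o[2])/d[2]
def proj(c,p):
    T=c["camera_from_world"];q=T[:3,:3]@np.asarray(p)+T[:3,3];s=q[:2]/q[2]
    s=s*(1+c["k1"]*(s@s)); return c["K"][:2,:2]@s+c["K"][:2,2]
E
python3 - <<'E'
from station import ctrl
from h import *
c=ctrl.camera_info("scene")
for n,x,y,z in [("barR",340,97,.126),("barL",592,383,.126),("piv",643,337,.127),("tip",637,216,.127),("bpiv",503,184,.127),("btip",508,93,.127),("deckNL",754,490,.026),("deckFL",247,585,.026),("deckNR",462,170,.026)]:
    print(n,atz(c,200+x/5,170+y/4,z).round(4))
E
```

```text
barR [ 0.571  -0.2094  0.126 ]
barL [0.6645 0.2034 0.126 ]
piv [0.611  0.1775 0.127 ]
tip [0.5194 0.05   0.127 ]
bpiv [ 0.5605 -0.0332  0.127 ]
btip [ 0.4751 -0.1524  0.127 ]
deckNL [0.5817 0.2482 0.026 ]
deckFL [0.8632 0.174  0.026 ]
deckNR [ 0.4762 -0.2065  0.026 ]
```

Run:
```python
from station import ctrl
from h import *
ctrl.gripper_close(30)
ctrl.goto([0.50,0.10,0.32],[-np.pi/2,0,-0.223])
c=ctrl.camera_info("wrist"); im=ctrl.snapshot("wrist"); cv2.imwrite("pics/w1.png",im[:,:,::-1])
np.savez("w1.npz",**c)
print(ctrl.read_clock(),ctrl.read_tcp_pos(),ctrl.read_eef_rot(),ctrl.read_wrist_force(),ctrl.read_width(),ctrl.read_joint_positions())
print(-c["camera_from_world"][:3,:3].T@c["camera_from_world"][:3,3])
```

```text
3.5 [0.50020661 0.0994131  0.31981591] [-1.57094706e+00  2.31537268e-04 -2.24051469e-01] [0.7152318  0.19215816 0.8642432 ] -0.0029946419283841067 [ 6.66525884e-02  2.11070611e-01  1.64118194e+00 -8.12296534e-05
  1.28960513e+00  2.90726592e-01]
[0.5179711  0.17424601 0.50193918]
```

View pics/w1.png

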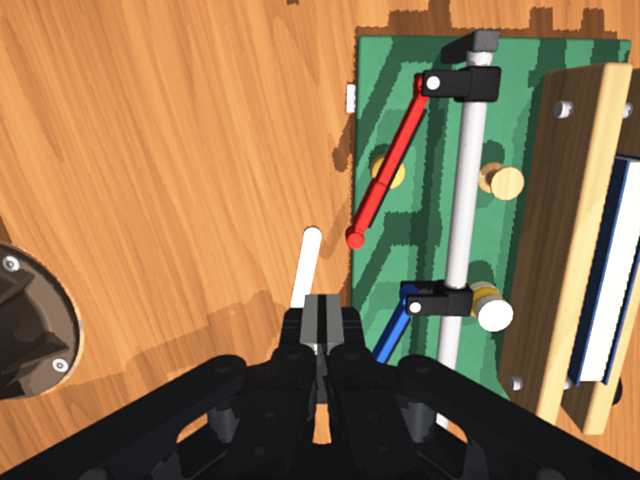

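Run:
```python
import cv2
im=cv2.imread("pics/w1.png")[50:260,330:530]
cv2.imwrite("pics/crop1.png",cv2.resize(im,(571,600),interpolation=cv2.INTER_CUBIC))
```

```text
(no output)
```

View pics/crop1.png

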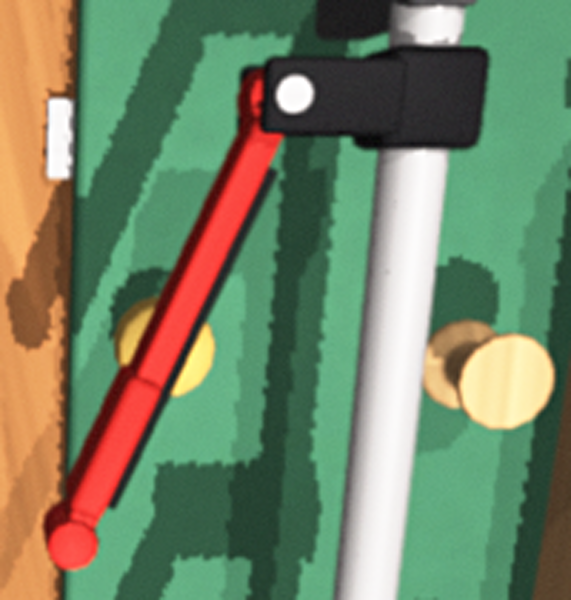

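Run:
```python
from h import *
c=dict(np.load("w1.npz"))
s=2.857
f=lambda x,y:(330+x/s,50+y/s)
for z in (.127,.135,.140): print("pin",z,atz(c,*f(295,94),z).round(4))
t=atz(c,*f(72,545),.12);print("tip",t)
b1=[atz(c,*f(x,y),.12) for x,y in((383,200),(439,200),(340,570),(394,570))]
print(np.round(b1,4))
B=(b1[0]+b1[1])/2-(b1[2]+b1[3])/2; print("baryaw",np.arctan2(-B[0],B[1]))
for z in (.127,.135,.14):
  p=atz(c,*f(295,94),z)[:2]; d=p-t[:2]; print(np.hypot(*d),np.arctan2(-d[0],d[1]))
# pad start corner front
print(atz(c,*f(135,370),.13),atz(c,*f(70,515),.13))
```

```text
pin 0.127 [0.6172 0.1738 0.127 ]
pin 0.135 [0.6151 0.1738 0.135 ]
pin 0.14 [0.6138 0.1738 0.14  ]
tip [0.52250449 0.04519907 0.12      ]
[[0.6418 0.1362 0.12  ]
 [0.6593 0.1323 0.12  ]
 [0.612  0.0154 0.12  ]
 [0.6305 0.0112 0.12  ]]
baryaw -0.23787546607900203
0.15969531820281285 -0.6346950622533782
0.1584570323336722 -0.623900142155727
0.15769259972653918 -0.6170677109952007
[0.55389142 0.10212181 0.13      ] [0.52382155 0.0590604  0.13      ]
```

Run:
```python
from station import ctrl
from h import *
x=np.array([.973,-.230,0]); F=np.array([.5675,.0619,.105]); o=[-np.pi/2,0,-.232]
S=F-.075*x
ctrl.goto(S+[0,0,.12],o); ctrl.move_l(S,o,vel=.12)
print(ctrl.read_clock(),ctrl.read_wrist_force())
print(ctrl.move_l(F-.015*x,o,vel=.05,max_force=10))
print(ctrl.read_clock(),ctrl.read_tcp_pos(),ctrl.read_wrist_force())
c=ctrl.camera_info("wrist"); 
for n in ("wrist","scene"): cv2.imwrite(f"pics/{n}2.png",ctrl.snapshot(n)[:,:,::-1])
a=cv2.imread("pics/wrist2.png"); b=cv2.imread("pics/scene2.png")[170:320,200:360]
cv2.imwrite("pics/b2.png",cv2.resize(b,(640,600),interpolation=cv2.INTER_CUBIC))
```

```text
5.125 [ 0.16889845 -0.16460297 -0.14603106]
False
6.475 [0.55267141 0.06539996 0.1050442 ] [-0.01426098 -0.12764896 -0.46128293]
```

View pics/wrist2.png

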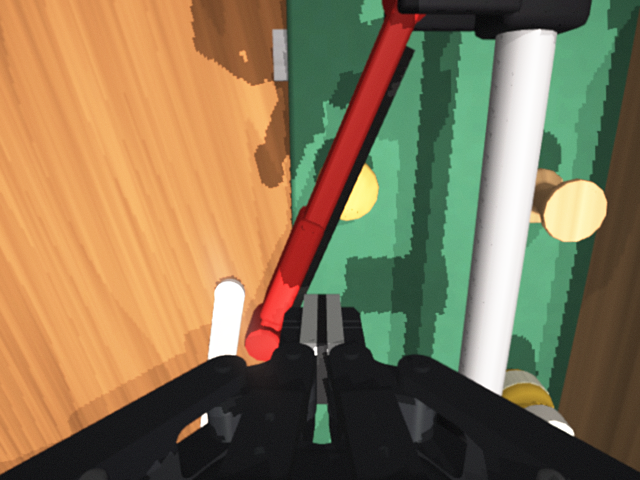

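View pics/b2.png

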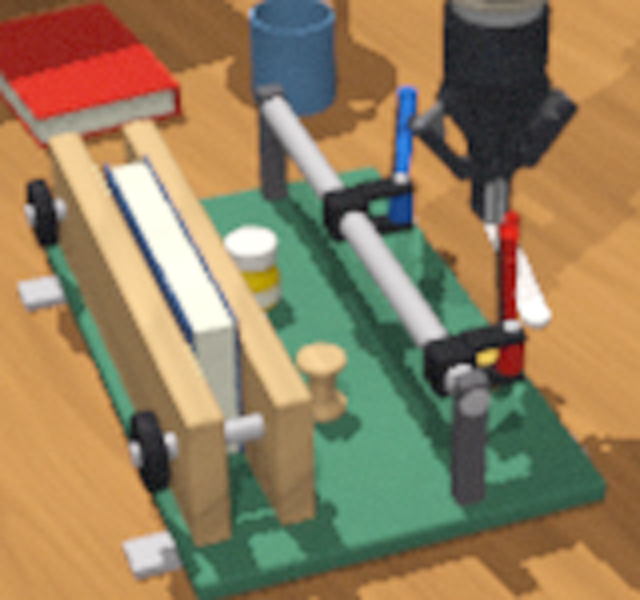

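Run:
```python
from station import ctrl
from h import *
c=ctrl.camera_info("wrist")
print(ctrl.read_tcp_pos(),ctrl.read_wrist_force(),ctrl.read_eef_rot())
print("tcp px",proj(c,ctrl.read_tcp_pos()),proj(c,ctrl.read_tcp_pos()+[0,0,.02]))
print("tip",atz(c,262,343,.12),"pin?",atz(c,403,5,.127))
s=ctrl.camera_info("scene"); print(proj(s,ctrl.read_tcp_pos()))
for p in ([.616,.1738,.127],[.5225,.045,.12]): print(proj(c,p),proj(s,p))
w=dict(np.load("w1.npz")); print(proj(w,[0.5002,.0994,.3198]))
```

```text
[0.55274633 0.06541776 0.10509105] [-0.34868544  0.52404667  0.45951731] [-1.57075657e+00 -3.73245313e-05 -2.31939633e-01]
tcp px [320.26013035 274.94367514] [320.11768249 292.80402961]
tip [0.51952511 0.04408991 0.12      ] pin? [0.60713313 0.16777243 0.127     ]
[321.30537733 235.78887439]
[424.94653891 -19.91117932] [326.33584433 254.19636279]
[267.55683451 340.09952377] [325.51074476 225.53680134]
[320.25989566 274.93975784]
```

Run:
```python
from station import ctrl
from h import *
c=ctrl.camera_info("wrist");s=ctrl.camera_info("scene")
a,da=ray(c,322,297);b,db=ray(s,322.5,224.5)
t=np.linalg.lstsq(np.c_[da,-db],b-a,rcond=None)[0]
print(a+da*t[0],b+db*t[1])
a=cv2.imread("pics/wrist2.png")[270:420,230:420]
b=cv2.imread("pics/scene2.png")[190:265,290:350]
cv2.imwrite("pics/c2.png",np.hstack([cv2.resize(a,(400,500),interpolation=cv2.INTER_CUBIC),cv2.resize(b,(400,500),interpolation=cv2.INTER_CUBIC)]))
```

```text
[0.55591626 0.07537504 0.15065154] [0.55676345 0.07445336 0.15099441]
```

View pics/c2.png

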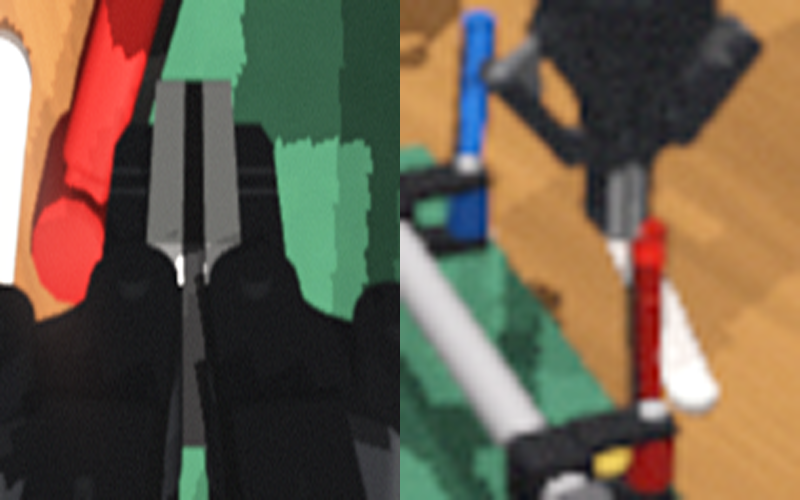

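The pictures disagree with the commanded height. Both cameras put the fingertips at z≈0.150 m with the TCP reading 0.105 m, and the lever wasn't touched (no force, not moved). I'll back off, lower in guarded steps and measure again.

Run:
```python
from station import ctrl
from h import *
x=np.array([.973,-.230,0]); F=np.array([.5675,.0619,.105]); o=[-np.pi/2,0,-.232]
S=F-.075*x
ctrl.move_l(S,o,vel=.12); 
print(ctrl.move_l(S-[0,0,.03],o,vel=.06,max_force=6))
print(ctrl.read_clock(),ctrl.read_tcp_pos(),ctrl.read_wrist_force())
for n in ("wrist","scene","side"): cv2.imwrite(f"pics/{n}3.png",ctrl.snapshot(n)[:,:,::-1])
a=cv2.imread("pics/wrist3.png")[220:420,230:430]
b=cv2.imread("pics/scene3.png")[180:280,290:370]
print(proj(ctrl.camera_info("scene"),ctrl.read_tcp_pos()),proj(ctrl.camera_info("scene"),ctrl.read_tcp_pos()+[0,0,.045]))
cv2.imwrite("pics/c3.png",np.hstack([cv2.resize(a,(400,400),interpolation=cv2.INTER_CUBIC),cv2.resize(b,(400,500),interpolation=cv2.INTER_CUBIC)[:400]]))
```

```text
False
7.875 [0.49454726 0.07913874 0.07482299] [ 0.04849768  0.07202629 -0.7887806 ]
[338.97203415 240.19076788] [339.71138225 227.77436235]
```

View pics/c3.png

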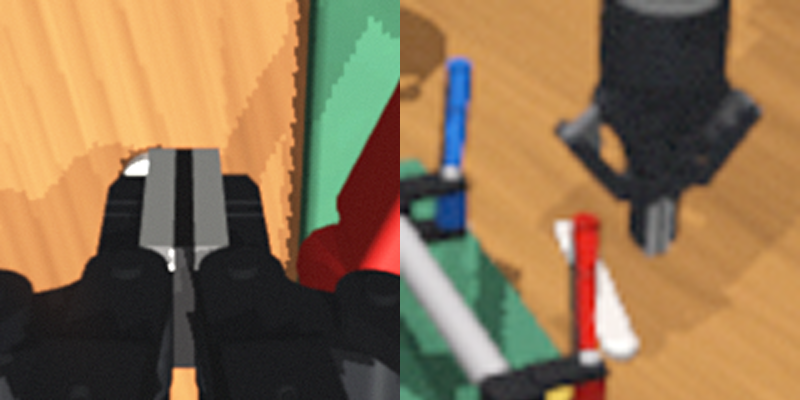

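View pics/side3.png

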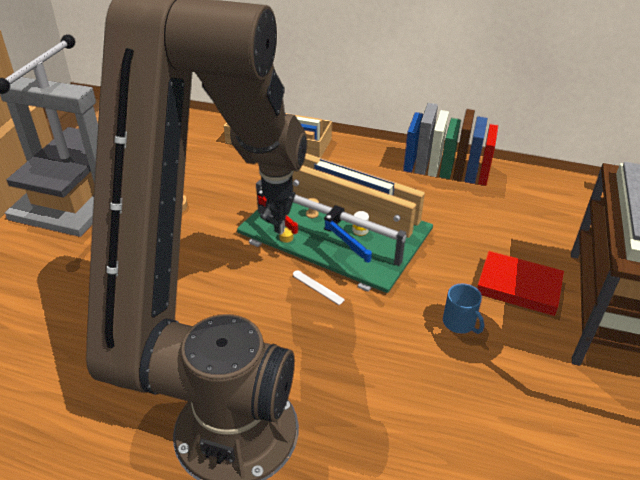

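Run:
```python
from station import ctrl
from h import *
x=np.array([.973,-.230,0]); F=np.array([.5675,.0619,.057]); o=[-np.pi/2,0,-.232]
S=F-.075*x
print(ctrl.move_l(S,o,vel=.06,max_force=6), ctrl.read_wrist_force())
for k in (-.035,-.02):
    r=ctrl.move_l(F+k*x,o,vel=.05,max_force=10)
    print(r,ctrl.read_clock(),ctrl.read_tcp_pos(),ctrl.read_wrist_force(),ctrl.read_wrist_force()@x)
    if r: break
for n in ("wrist","scene"): cv2.imwrite(f"pics/{n}4.png",ctrl.snapshot(n)[:,:,::-1])
a=cv2.imread("pics/wrist4.png")[:,120:600]
b=cv2.imread("pics/scene4.png")[180:280,290:370]
cv2.imwrite("pics/c4.png",np.hstack([cv2.resize(a,(400,400),interpolation=cv2.INTER_CUBIC),cv2.resize(b,(400,500),interpolation=cv2.INTER_CUBIC)[:400]]))
```

```text
False [0.10369379 0.2066189  0.47550117]
False 9.425 [0.53301559 0.07002009 0.05683219] [-4.55127047 -0.5122888  -1.44668941] -4.310559746778251
False 9.875 [0.54774772 0.0665962  0.05699735] [-5.16586454  0.39087681  0.12216457] -5.116287865064186
```

View pics/c4.png

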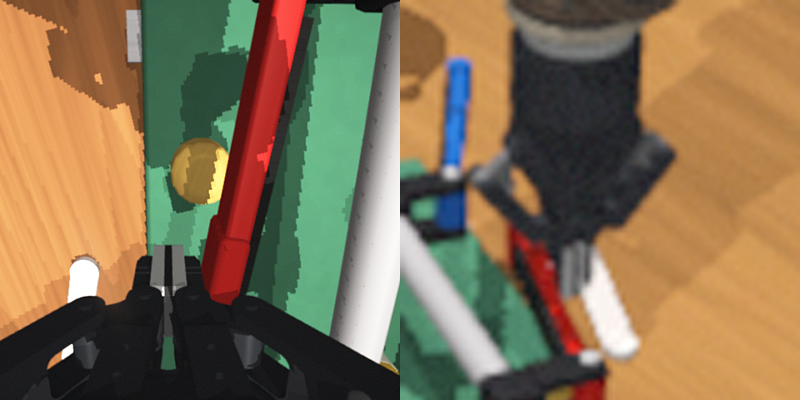

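Run:
```python
from station import ctrl
from h import *
x=np.array([.973,-.230,0]); F=np.array([.5675,.0619,.057]); o=[-np.pi/2,0,-.232]
for k in np.arange(-.014,.012,.003):
    r=ctrl.move_l(F+k*x,o,vel=.03,max_force=6)
    f=np.mean([ctrl.read_wrist_force()@x for _ in range(5)])
    print(round(k,4),r,ctrl.read_clock(),(ctrl.read_tcp_pos()-F)@x,f)
    if r or f<-11: break
for n in ("wrist","scene"): cv2.imwrite(f"pics/{n}5.png",ctrl.snapshot(n)[:,:,::-1])
a=cv2.imread("pics/wrist5.png")[:,120:600]
b=cv2.imread("pics/scene5.png")[180:280,290:370]
cv2.imwrite("pics/c5.png",np.hstack([cv2.resize(a,(400,400),interpolation=cv2.INTER_CUBIC),cv2.resize(b,(400,500),interpolation=cv2.INTER_CUBIC)[:400]]))
```

```text
-0.014 False 10.325 -0.014357590975245239 -5.1728061865162696
-0.011 False 10.575 -0.011445417867548362 -4.866831939037427
-0.008 False 10.825 -0.008537465263253448 -6.389020816220485
-0.005 False 11.075 -0.005576837886046312 -6.587082444339641
-0.002 False 11.325 -0.0026609211180302576 -6.049891086404269
0.001 False 11.575 -0.0013474409197532728 -13.969689343668488
```

View pics/c5.png

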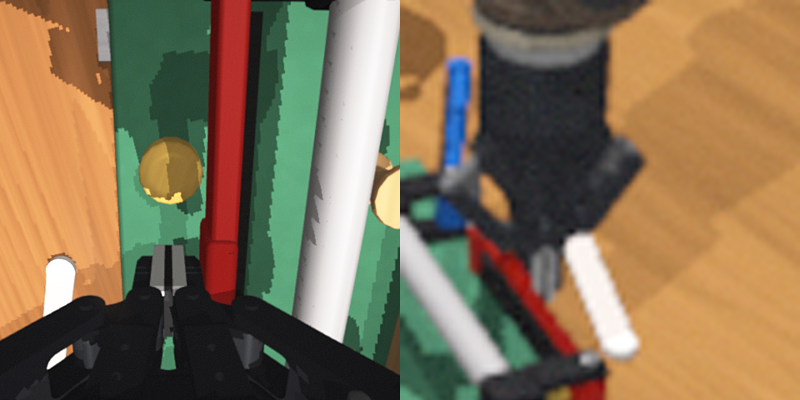

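Run:
```python
from station import ctrl
from h import *
c=ctrl.camera_info("wrist"); s=1.2
f=lambda x,y:(120+x*1.2,y*1.2)
def yaw(a,b,z):
    d=atz(c,*f(*a),z)-atz(c,*f(*b),z); return np.arctan2(-d[0],d[1])
print("lever rightedge",yaw((250,5),(239,240),.127),"bar R",yaw((399,10),(345,335),.118),"bar L",yaw((330,10),(295,330),.118))
for _ in range(4): print(ctrl.read_wrist_force()); ctrl.wait(.2)
cv2.imwrite("pics/crop5.png",cv2.resize(cv2.imread("pics/wrist5.png")[:400,300:620],(640,600) if 0 else (480,600),interpolation=cv2.INTER_CUBIC))
```

```text
lever rightedge -0.2139329057796823 bar R -0.21502485587903297 bar L -0.2115806437420998
[-13.53473113  -0.3347464    5.60370919]
[-15.05764548  -1.0302132    5.61351114]
[-14.49159339  -2.05128772   4.90827341]
[-14.42234049  -1.17835147   6.05362262]
```

View pics/crop5.png

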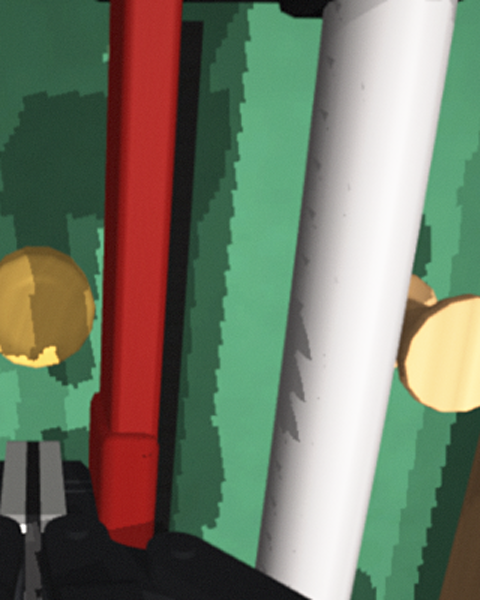

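Run:
```python
from station import ctrl
from h import *
x=np.array([.973,-.230,0]); F=np.array([.5675,.0619,.057]); o=[-np.pi/2,0,-.232]
ctrl.move_l(F-.075*x,o,vel=.05); ctrl.wait(.5)
print(ctrl.read_clock(),ctrl.read_wrist_force())
for n in ("wrist","scene"): cv2.imwrite(f"pics/{n}6.png",ctrl.snapshot(n)[:,:,::-1])
a=cv2.imread("pics/wrist6.png")[:,120:600]
b=cv2.imread("pics/scene6.png")[180:280,290:370]
cv2.imwrite("pics/c6.png",np.hstack([cv2.resize(a,(400,400),interpolation=cv2.INTER_CUBIC),cv2.resize(b,(400,500),interpolation=cv2.INTER_CUBIC)[:400]]))
```

```text
14.6417 [-0.35498153 -0.20277028 -0.26514453]
```

View pics/c6.png

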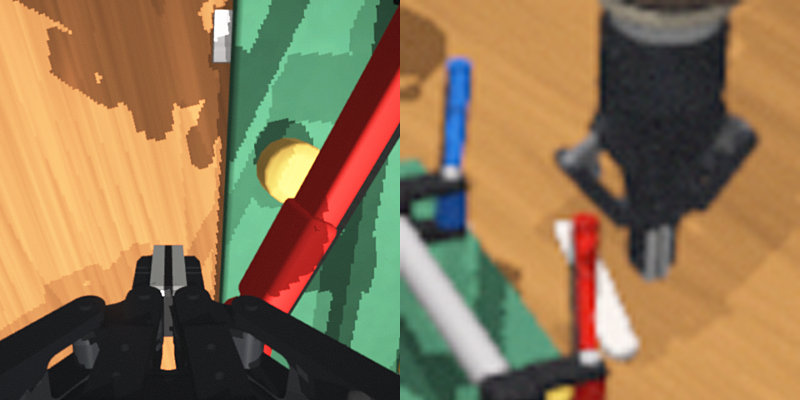

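Run:
```python
from station import ctrl
from h import *
x=np.array([.973,-.230,0]); F=np.array([.5675,.0619,.057]); o=[-np.pi/2,0,-.232]
print(ctrl.move_l(F-.01*x,o,vel=.05,max_force=12))
for k in (-.005,-.002,.001):
    r=ctrl.move_l(F+k*x,o,vel=.03,max_force=9)
    f=np.mean([ctrl.read_wrist_force()@x for _ in range(5)])
    print(k,r,(ctrl.read_tcp_pos()-F)@x,f)
    if r or f<-11: break
ctrl.wait(.8)
print(ctrl.read_clock(),ctrl.read_wrist_force())
for n in ("wrist","scene"): cv2.imwrite(f"pics/{n}7.png",ctrl.snapshot(n)[:,:,::-1])
a=cv2.imread("pics/wrist7.png")[:,120:600]
b=cv2.imread("pics/scene7.png")[160:320,200:360]
cv2.imwrite("pics/c7.png",np.hstack([cv2.resize(a,(400,400)),cv2.resize(b,(400,400),interpolation=cv2.INTER_CUBIC)]))
```

```text
False
-0.005 False -0.0053100158456484475 -6.083906082427824
-0.002 False -0.002399724822025632 -7.025462407108732
0.001 False -0.0013298367801709416 -15.768760986730669
17.8083 [-15.53723982  -0.69841397   6.23082799]
```

View pics/c7.png

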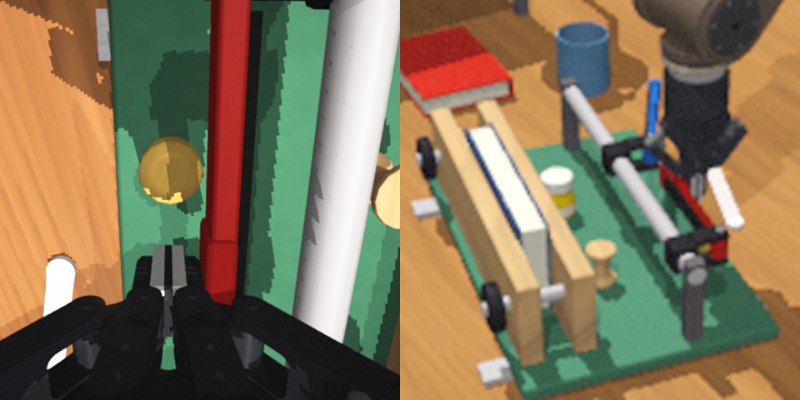

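The lever is at its stop again and looks the same as on the first press. It is held with about 15 N, the blue lever is out, and the loose items are where they were.

Run:
```python
from station import ctrl
ctrl.hand_in(); print(ctrl.read_clock(),ctrl.read_wrist_force())
```

```text
the job is handed in; nothing more can be done
the job is handed in; nothing more can be done
```

I pressed the red brake lever to its stop with the backs of the closed fingers, let it spring fully out, then pressed it to the stop again. I handed the job in at about 17.8 s while still holding it there; no verdict was reported.

**Last checks:**
- **First press:** the push rose from about 6 N to 14 N at the stop. The wrist picture showed the lever parallel to the bar (both about -0.214 rad), and I held it for about 0.8 s.
- **Release:** the wrist force fell to about zero, and in the pictures the lever was back where it started.
- **Second press:** it stopped at the same place (within 0.1 mm) with about 15 N, steady over 0.8 s. The blue lever was out, and no loose item in view looked moved. The brush and tape were out of view of that last picture, but nothing went near them.

**What disagreed:**
- **Fingertip height:** the fingertips were about 42–45 mm higher than the TCP reading, as measured in two cameras. My first approach therefore passed over the lever without touching it. I corrected the height from the pictures and pressed at a TCP reading of z = 0.057 m.
- **Upward force:** at the stop there was also about 6 N upward on the tool, which I didn't explain. I took it as rubbing of the finger backs on the pad, since the pictures showed no contact with the bar or mounts.

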